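Tip the used cap out of one corner of the divided tray

TASK

Pick up the white four-compartment tray by its black centre handle and tilt it towards the corner of the red cap's compartment, so that the used red cap slides out through that corner into the yellow discard tub while the blue cap stays in the tray. The red cap is contaminated and the blue one clean, so do not touch either with the gripper. Then set the tray gently back down, flat on the bench about where it stood, and let go.

Things in the scene. Friction and masses are not known exactly. Their poses are not given: they have to be found in the camera images.
- tray: White loose tray, 160 mm square, 0.2-0.4 kg, 6 mm floor, 4 mm walls 30 mm high; dividers on its x and y axes make 4 compartments. Outer walls stop 36 mm short of each corner, leaving each compartment open there, no lip. Black centre handle plate: 50 mm along x, 12 mm thick along y, 26 to 82 mm above the underside. Origin: underside centre, z up. Stands flat, yaw within 0.6 rad; caps at positive x.
- red_cap: Used red screw cap, disc 28 mm wide, 14 mm high, 20 g, lying flat near the middle of one of the tray's two compartments at positive tray x (tray y positive or negative, varies). Origin: centre of its underside. It slides on the tray's floor from a tilt of 16 to 23 degrees: 30 to 45 empties the compartment; below 10 and moved calmly it stays.
- blue_cap: Clean blue screw cap, same size and weight as the red one, in the other compartment at positive tray x. When the tray leans towards the red cap's outer corner, the blue cap slides against the divider and is held there. Origin: centre of its underside.
- tub: Yellow open square discard tub, fixed to the bench, 180 x 180 mm outside, 60 mm high, walls 4 mm, floor 4 mm. Origin: centre of its underside; z up, x and y along its sides. The grey bins, rack and jars on the bench are not for this job.
There are look-alikes about, which are no part of the job. Leave any turquoise look-alike of the tray alone.

How it is judged:
By the outcome, as a careful person would: the job done as asked, in the order asked, and still so for the second after the job is handed in, with the robot touching nothing.
It also fails if it takes over 59 s, if anything falls off the work surface, if the arm or the gripper's body presses on something with over 40 N, if the wrist force passes 120 N, or if a joint passes its speed limit or range.

ROBOT

A 6-joint arm with a two-finger parallel gripper is mounted at the origin on the work surface. World frame = base frame: x ahead of the robot, y to its left, z up, the work surface at z = 0. Lengths are in m, angles in rad, forces in N, time in s.
With the tool pointing down it reaches from about 0.4 to 0.925 m from the base axis. Payload 12.5 kg.
Tool frame: the origin (TCP) lies at the very end of the fingers, on their centre line; the grasp point (between the pads) lies 19 mm behind it (manip.grip_depth is the distance from the TCP to the grasp point, in m); z points along the fingers, y is the line along which they close (so a half turn about z gives the same grasp; the last joint's range is limited). The gripper opens to 95 mm and grips with 3 to 60 N. Pads are 20 mm wide; open, the fingers measure 119 mm over their backs; the gripper's body (75 mm by 180 mm) begins 59 mm behind the grasp point.
Start: joints at [1.21, 0.491, 1.559, -0, 1.092, -0.106], TCP at [0.158, 0.605, 0.215] pointing down, gripper open.
Joint ranges: [-3.1, 3.1], [-0.84, 2.19], [0.05, 2.79], [-1.13, 4.28], [0.06, 2.93], [-2.69, 2.69]. Speed limits (rad/s): [2.22, 2.22, 2.79, 3.14, 3.14, 3.14].

INTERFACE

Orientations are given as [roll, pitch, yaw] about the fixed x, y, z axes, in that order (R = Rz(yaw) Ry(pitch) Rx(roll)).
In Python, from bench import manip gives the robot as it stands.
- The arm moves only by the tool carry_out, never from a script. Its argument "motion" is a list of rows, each an object with "travel": the shift along the tool's x, y, z in m, a list of three; "yaw": the turn about the tool's z in degrees. In form: [{"travel": [dx, dy, dz], "yaw": yaw}, ...]. A call has 1 to 10 rows; each row is the pose to reach, as a shift and turn from the pose commanded when the call began, along the tool's axes at that moment; what a row does not reach only later rows make up. A row lasts 1/10 s, in which the tool goes at most 50 mm and 8.59 degrees, less where a joint would pass 70% of its speed; a pose out of reach is approached as far as the arm can. A call with a gripper value outside its range is refused whole. "hand" is the gripper's target within -1 to 1 (shut at 1, half-way at 0, fully open at -1), set as the call begins (left out, the last holds). The fingers move at their own pace and stop on an object; the grip force is fixed at half the most. Time passes only in rows, so rows that repeat a pose let the fingers close. It gives the time, the measured TCP pose, the force, the opening and the grip force at its end, in the units of the state.
- manip.sense(): the state, without advancing time (a new reading comes with each control period).
- manip.camera(name): name is "scene" or "top" or "wrist"; returns (picture, depth): 384x512x3 uint8, red, green, blue; 384x512 float32, m along the optical axis (not along the pixel's ray), 0 where there is no reading.
- manip.camera_info(name): a dict with "intrinsics" (3x3 intrinsics, pixels), "rvec" (rotation vector, rad) and "tvec" (3), from world to camera coordinates, as OpenCV has them; the wrist camera has in their place "T_tool_cam" (4x4, takes a point from camera to tool coordinates, whose origin is the TCP and whose axes are the flange's). Camera axes: x right, y down, z forward; pixel columns grow to the right and rows downward; lengths in m; the calibration is good to about 2 mm. A picture is of the moment at which its call begins: read the wrist's pose just before it. camera_info takes no time and is no camera call.
- manip.close_job(): hands the job in; it is judged then, once.
The state is a dict: "clock": time; "joint_pos": joint angles; "qd": joint speeds; "tau": joint torques, N m; "tool_pos": TCP position; "ee_rot": TCP orientation; "ft_force": force on the tool from outside, world axes, zero at the start; "ft_torque": the same for the moment, N m; "finger_gap": finger opening in m; "finger_force": force on a finger pad.
Only numpy, scipy, OpenCV 4.12 (cv2) and the standard library are available. Lean on these libraries where they do the work, as an engineer would, in place of code of your own. Each camera call takes 0.05 s, during which the arm holds its last target. There are 200 camera calls.

## Working session

There is one attempt and no reset: what is moved stays moved. The work goes in short steps, Python scripts to look and compute and a tool call to move; the robot and the scene stay as the last step left them, time stands still between calls to the robot, and variables do not carry over. Pictures are saved under pics/ and viewed, at most 10 in all, crops included, and the job is handed in when it is done.

Besides the shell and the picture viewer there is one more tool, called after "Request:" in YAML: its name, and indented under it one key for each argument. carry_out: Moves the arm, as the interface text tells. Its arguments: {"type":"object","properties":{"motion":{"type":"array"},"hand":{"type":"number"}},"required":["motion"]}

```bash
ls -la; mkdir -p pics; cat > h.py <<'E'
import numpy as np, cv2
from bench import manip
from scipy.spatial.transform import Rotation as R
def cam(n):
    i=manip.camera_info(n); K=np.array(i["intrinsics"])
    if "rvec" in i:
        Rm=R.from_rotvec(np.ravel(i["rvec"])).as_matrix(); t=np.ravel(i["tvec"]); return K,Rm.T,-Rm.T@t
    s=manip.sense(); T=np.eye(4); T[:3,:3]=R.from_euler('xyz',s["ee_rot"]).as_matrix(); T[:3,3]=s["tool_pos"]
    T=T@np.array(i["T_tool_cam"]); return K,T[:3,:3],T[:3,3]
def ray(c,uv):
    K,Rm,o=c; uv=np.atleast_2d(uv).astype(float); d=np.c_[uv,np.ones(len(uv))]@np.linalg.inv(K).T@Rm.T; return o,d
def onplane(c,uv,z):
    o,d=ray(c,uv); return o+d*((z-o[2])/d[:,2])[:,None]
def two(c1,u1,c2,u2):
    o1,d1=ray(c1,u1);o2,d2=ray(c2,u2);d1=d1[0];d2=d2[0]
    s=np.linalg.lstsq(np.c_[d1,-d2],o2-o1,rcond=None)[0]; p,q=o1+s[0]*d1,o2+s[1]*d2; return (p+q)/2,np.linalg.norm(p-q)
def pts(c,depth):
    v,u=np.mgrid[:384,:512]; o,d=ray(c,np.c_[u.ravel(),v.ravel()]); return (o+d*depth.ravel()[:,None]).reshape(384,512,3)
def save(n,im): cv2.imwrite(f"pics/{n}.png",cv2.cvtColor(im,cv2.COLOR_RGB2BGR))
E
python3 - <<'E'
from h import *
print([a for a in dir(manip) if a[0]!='_']); s=manip.sense(); print(s)
for n in ("scene","top"):
    p,d=manip.camera(n); save(n+"0",p); np.savez(f"{n}0.npz",p=p,d=d); print(n,cam(n)[2])
E
```

```text
total 12
drwxr-xr-x  3 agent agent 4096 Dec  1 09:42 .
drwxr-xr-x 23 root  root  4096 Dec  1 09:42 ..
drwxr-xr-x  2 agent agent 4096 Dec  1 09:42 pics
['Unreachable', 'camera', 'camera_info', 'close_job', 'grip_depth', 'sense']
{'clock': 0.0, 'joint_pos': array([ 1.21039505e+00,  4.91542456e-01,  1.55948427e+00, -3.17169285e-05,
        1.09169441e+00, -1.05607266e-01]), 'qd': array([-0.00026725, -0.00037384, -0.00124068,  0.0004476 , -0.0001284 ,
       -0.00034368]), 'tau': array([ 1.56207761e-04, -6.12635994e+01, -2.58194429e+01,  6.93178433e-02,
        4.81103396e-02, -8.91931768e-05]), 'tool_pos': array([0.15742611, 0.60457912, 0.21406039]), 'ee_rot': array([-3.14046750e+00, -9.09815135e-05,  2.88681323e+00]), 'ft_force': array([ 0.12957961, -0.5567978 ,  0.99278653]), 'ft_torque': array([ 0.05002256, -0.04495056,  0.0648557 ]), 'finger_force': 0.0, 'finger_gap': 0.09526781856627994}
scene [0.89950323 0.50710505 0.67738749]
top [0.31563302 0.03485432 1.26394484]
```

View pics/top0.png

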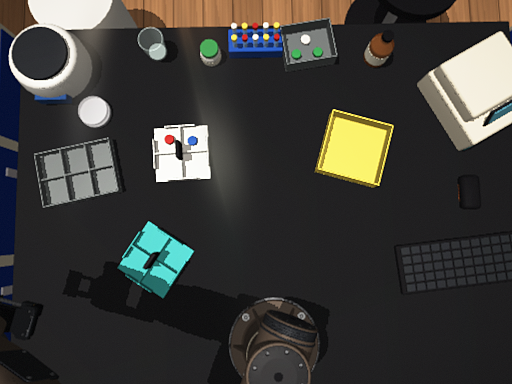

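View pics/scene0.png

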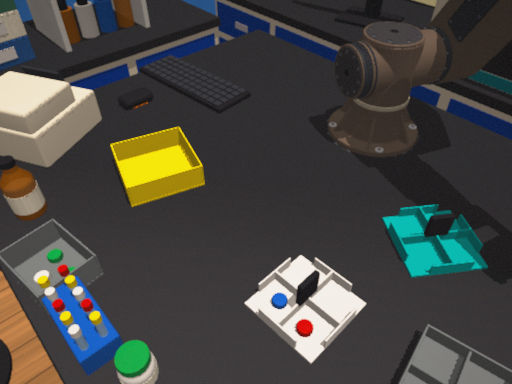

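Top view: the white tray is at (182,152), with its handle at (179,150), red cap at (169,140) and blue cap at (192,141). The tub is at (355,147). There are two candidate trays: the white one at (182,152) and the turquoise look-alike at (156,260). The white one fits, because it is white and holds the red and blue caps. The scene view agrees: white tray at (305,305), tub at (157,165).

```bash
cat > meas.py <<'E'
from h import *
def meas(tag):
    out={}
    D={n:np.load(f"{n}{tag}.npz") for n in("scene","top")}
    C={n:cam(n) for n in D}
    def blob(n,f,box):
        p=D[n]["p"].astype(int); m=f(p[...,0],p[...,1],p[...,2]).astype(np.uint8); M=np.zeros_like(m); x0,y0,x1,y1=box; M[y0:y1,x0:x1]=m[y0:y1,x0:x1]
        k,l,st,ce=cv2.connectedComponentsWithStats(M); i=1+np.argmax(st[1:,4]); return l==i,ce[i]
    red=lambda r,g,b:(r>120)&(g<70)&(b<70); blu=lambda r,g,b:(b>110)&(r<80)&(g<120); yel=lambda r,g,b:(r>110)&(g>90)&(b<60); blk=lambda r,g,b:(r+g+b<120)
    wht=lambda r,g,b:(r>130)&(g>130)&(b>120)
    B={"top":(145,118,216,188),"scene":(240,250,370,360)}
    for nm,f in(("red",red),("blue",blu)):
        a=blob("top",f,B["top"])[1];b=blob("scene",f,B["scene"])[1]; print(nm,two(C["top"],a,C["scene"],b), onplane(C["top"],a,.02))
    P={n:pts(C[n],D[n]["d"]) for n in D}
    for n in D:
        m,_=blob(n,yel,(300,95,400,195) if n=="top" else (100,120,210,205)); X=P[n][m]; X=X[X[:,2]>.052]
        print("tub",n,cv2.minAreaRect(X[:,:2].astype(np.float32)),np.percentile(X[:,2],95))
        p=D[n]["p"]; x0,y0,x1,y1=B[n]; Q=P[n][y0:y1,x0:x1]; c=p[y0:y1,x0:x1].astype(int).sum(2)
        H=Q[(Q[...,2]>.045)&(c<200)&(Q[...,2]<.1)]; print("handle",n,len(H),H.mean(0),cv2.minAreaRect(H[:,:2].astype(np.float32)),np.percentile(H[:,2],98))
        W=Q[(Q[...,2]>.003)&(Q[...,2]<.04)&(c>330)]; print("tray",n,cv2.minAreaRect(W[:,:2].astype(np.float32)),np.percentile(W[:,2],[5,95]))
if __name__=="__main__":
    import sys; meas(sys.argv[1])
E
python3 meas.py 0
```

```text
red (array([0.59375866, 0.29526141, 0.01427826]), np.float64(0.0011387289185357744)) [[0.59214196 0.29452041 0.02      ]]
blue (array([0.588529  , 0.22760413, 0.01474048]), np.float64(0.0009284295576252785)) [[0.58708063 0.22714495 0.02      ]]
tub scene ((0.6664479374885559, 0.101154625415802), (0.9178118109703064, 0.18456457555294037), 71.51004028320312) 0.06236801976699154
handle scene 348 [0.55881929 0.26301441 0.06994773] ((0.5546838641166687, 0.26149582862854004), (0.0118185356259346, 0.04640743508934975), 89.47858428955078) 0.08360232370057454
tray scene ((0.5526314973831177, 0.2531660199165344), (0.1617613136768341, 0.17362859845161438), 2.5203349590301514) [0.00479375 0.03047222]
tub top ((0.4470040202140808, -0.17865592241287231), (0.20109650492668152, 0.45928215980529785), 55.249813079833984) 0.9033080513769398
handle top 95 [0.54908567 0.25765482 0.07340839] ((0.550571084022522, 0.2591313123703003), (0.05009728670120239, 0.009708889760077), 4.093474388122559) 0.0860285228675887
tray top ((0.5551486015319824, 0.2606818377971649), (0.16947707533836365, 0.16284485161304474), 2.9785187244415283) [0.00366482 0.03055953]
```

Request:
carry_out:
  motion:
    - {"travel": [0,0,-0.05],"yaw": 0}
    - {"travel": [0,0,-0.1],"yaw": 0}
    - {"travel": [0,0,-0.15],"yaw": 0}

```text
clock: 0.4
tool_pos: [0.1574, 0.6045, 0.3662]
ee_rot: [-3.141, -0.0, 2.887]
ft_force: [-0.3, 1.7, 0.1]
finger_gap: 0.0949
finger_force: 0.0
```

Request:
carry_out:
  motion:
    - {"travel": [0,0,-0.05],"yaw": 0}
    - {"travel": [0,0,-0.1],"yaw": 0}
    - {"travel": [0,0,-0.15],"yaw": 0}
    - {"travel": [0,0,-0.2],"yaw": 0}
    - {"travel": [0,0,-0.25],"yaw": 0}
    - {"travel": [0,0,-0.3],"yaw": 0}
    - {"travel": [0,0,-0.35],"yaw": 0}
    - {"travel": [0,0,-0.4],"yaw": 0}
    - {"travel": [0,0,-0.45],"yaw": 0}
    - {"travel": [0,0,-0.5],"yaw": 0}

```text
clock: 1.4
tool_pos: [0.1471, 0.5636, 0.74]
ee_rot: [3.126, -0.0, 2.887]
ft_force: [0.4, 0.4, 0.6]
finger_gap: 0.0954
finger_force: 0.0
```

```bash
python3 -c "
from h import *
s=manip.sense(); print(s['joint_pos'],s['tool_pos'],s['ee_rot'])"
```

```text
[ 1.20114278  0.55041906  0.04905083  0.00376035  2.52660326 -0.11173354] [0.14705012 0.56355209 0.74001886] [ 3.12593010e+00 -3.77638010e-04  2.88676382e+00]
```

The arm stops at its reach limit and can't tilt the tool. I'll back off and measure. The tilt has to come from the tray turning in the grip while it bears on the tub.

Request:
carry_out:
  motion:
    - {"travel": [0,0,0.05],"yaw": 0}
    - {"travel": [0,0,0.1],"yaw": 0}
    - {"travel": [0,0,0.15],"yaw": 0}
    - {"travel": [0,0,0.2],"yaw": 0}
    - {"travel": [0,0,0.25],"yaw": 0}
    - {"travel": [0,0,0.3],"yaw": 0}
    - {"travel": [0,0,0.35],"yaw": 0}

```text
clock: 2.1
tool_pos: [0.1479, 0.5677, 0.4592]
ee_rot: [3.119, 0.0, 2.887]
ft_force: [0.7, 0.3, 0.2]
finger_gap: 0.0952
finger_force: 0.0
```

```bash
cat >> h.py <<'E'
def go(pos,ydir=None):
    """travel/yaw from the present pose to a TCP world position and a closing direction (deg, mod 180)"""
    s=manip.sense(); Rm=R.from_euler('xyz',s["ee_rot"]).as_matrix(); t=Rm.T@(np.array(pos)-s["tool_pos"])
    yd=np.degrees(np.arctan2(Rm[1,1],Rm[0,1])); dy=0 if ydir is None else (ydir-yd+90)%180-90
    print("at",s["tool_pos"].round(4),"rot",s["ee_rot"].round(3),"closing dir",yd.round(1),"q",s["joint_pos"].round(2),"| travel",t.round(4),"yaw",round(-dy,1)); return t,-dy
E
python3 - <<'E'
from h import *
go((.50,.26,.30))
D={n:np.load(f"{n}0.npz") for n in("scene","top")}
for n,box in(("top",(300,95,400,195)),("scene",(100,120,210,205))):
    c=cam(n); p=D[n]["p"].astype(int); r,g,b=p[...,0],p[...,1],p[...,2]; x0,y0,x1,y1=box
    m=((r>90)&(g>70)&(b<.45*r)).astype(np.uint8); M=0*m; M[y0:y1,x0:x1]=m[y0:y1,x0:x1]
    k,l,st,ce=cv2.connectedComponentsWithStats(M); M=(l==1+np.argmax(st[1:,4])).astype(np.uint8)
    X=pts(c,D[n]["d"])[(M>0)]; X=X[(X[:,2]>.054)&(X[:,2]<.068)]
    print(n,len(X),cv2.minAreaRect(X[:,:2].astype(np.float32)),np.median(X[:,2]))
    h=cv2.convexHull(cv2.findContours(M,0,2)[0][0])[:,0]; q=cv2.approxPolyDP(h,6,True)[:,0]; print(q.tolist(),"\n",onplane(c,q,.06).round(4))
c=cam("top"); p=D["top"]["p"]; save("crop1",cv2.resize(p[110:195,135:225],None,fx=6,fy=6,interpolation=cv2.INTER_CUBIC))
E
```

```text
at [0.1479 0.5677 0.4592] rot [3.119 0.    2.887] closing dir 75.4 q [ 1.2   0.28  1.25  0.    1.58 -0.11] | travel [-0.4182 -0.2125  0.1547] yaw 0
top 388 ((0.5484520196914673, -0.2427322417497635), (0.18104134500026703, 0.18141190707683563), 73.63658142089844) 0.059270193044265285
[[333, 109], [393, 125], [379, 185], [315, 171]] 
 [[ 0.6606 -0.1841  0.06  ]
 [ 0.6101 -0.354   0.06  ]
 [ 0.4385 -0.3052  0.06  ]
 [ 0.4821 -0.1262  0.06  ]]
scene 635 ((0.5507638454437256, -0.24352160096168518), (0.18541385233402252, 0.18026627600193024), 73.46318054199219) 0.05921639149630087
[[179, 126], [202, 164], [204, 184], [131, 204], [110, 144]] 
 [[ 0.4397 -0.3041  0.06  ]
 [ 0.489  -0.1368  0.06  ]
 [ 0.5277 -0.0773  0.06  ]
 [ 0.681  -0.1302  0.06  ]
 [ 0.6126 -0.3539  0.06  ]]
```

View pics/crop1.png

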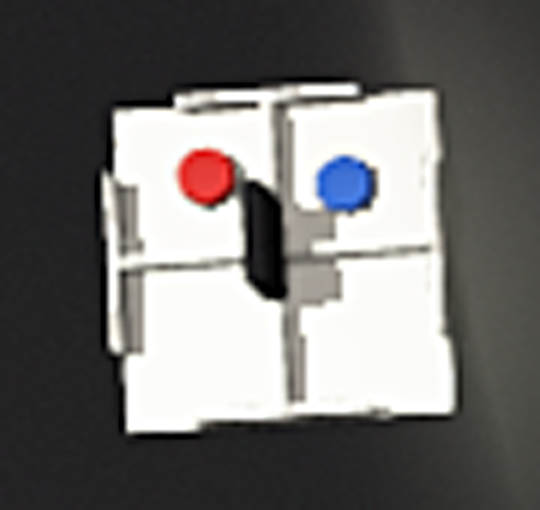

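The crop confirms the white tray, with red at (206,176) and blue at (345,184) in the crop. Its +x wall runs from (178,98) to (358,88), which gives a yaw of about 3.2°. The handle is at (263,240).

```bash
python3 -c "
from h import *
go((.553,.26,.26),-24.8); print(np.array(manip.camera_info('wrist')['T_tool_cam']).round(3))"
```

```text
at [0.1479 0.5677 0.4592] rot [3.119 0.    2.887] closing dir 75.4 q [ 1.2   0.28  1.25  0.    1.58 -0.11] | travel [-0.4695 -0.2     0.195 ] yaw -79.8
[[-0.    -0.964 -0.266  0.076]
 [ 1.    -0.    -0.    -0.   ]
 [ 0.    -0.266  0.964 -0.17 ]
 [ 0.     0.     0.     1.   ]]
```

Request:
carry_out:
  motion:
    - {"travel": [-0.04,-0.017,0.0],"yaw": 8.5}
    - {"travel": [-0.083,-0.035,0.005],"yaw": 17}
    - {"travel": [-0.126,-0.053,0.02],"yaw": 25}
    - {"travel": [-0.168,-0.071,0.035],"yaw": 33}
    - {"travel": [-0.21,-0.089,0.055],"yaw": 41}
    - {"travel": [-0.252,-0.107,0.075],"yaw": 49}
    - {"travel": [-0.294,-0.125,0.095],"yaw": 57}
    - {"travel": [-0.336,-0.143,0.115],"yaw": 65}
    - {"travel": [-0.376,-0.16,0.135],"yaw": 73}
    - {"travel": [-0.406,-0.173,0.155],"yaw": 80}

```text
clock: 3.1
tool_pos: [0.5, 0.2999, 0.3018]
ee_rot: [3.136, -0.02, 1.484]
ft_force: [-0.6, -0.2, -0.2]
finger_gap: 0.0952
finger_force: 0.0
```

```bash
python3 -c "
from h import *
go((.553,.26,.26),-24.8)"
```

```text
at [0.5    0.2999 0.3018] rot [ 3.136 -0.02   1.484] closing dir -5.0 q [0.42 0.35 1.55 0.02 1.22 0.5 ] | travel [-0.036   0.0561  0.0414] yaw 19.8
```

Request:
carry_out:
  motion:
    - {"travel": [-0.015,0.025,0.02],"yaw": 8}
    - {"travel": [-0.03,0.045,0.035],"yaw": 15}
    - {"travel": [-0.036,0.056,0.041],"yaw": 19.8}
    - {"travel": [-0.036,0.056,0.041],"yaw": 19.8}
    - {"travel": [-0.036,0.056,0.041],"yaw": 19.8}

```text
clock: 3.6
tool_pos: [0.5512, 0.2623, 0.261]
ee_rot: [-3.139, -0.02, 1.147]
ft_force: [-0.8, -0.5, 0.4]
finger_gap: 0.0951
finger_force: 0.0
```

```bash
cat > wr.py <<'E'
from h import *
import sys
go((.553,.26,.26),-24.8)
c=cam("wrist"); p,d=manip.camera("wrist"); save(sys.argv[1],p)
X=pts(c,d); s=p.astype(int).sum(2)
m=(d>0)&(X[...,2]>.04)&(X[...,2]<.1)&(s<200); m=cv2.morphologyEx(m.astype(np.uint8),cv2.MORPH_OPEN,np.ones((3,3)))>0
H=X[m]; zt=np.percentile(H[:,2],97); T=H[H[:,2]>zt-.006]
print(len(H),"top z",zt,cv2.minAreaRect(T[:,:2].astype(np.float32)))
W=X[(d>0)&(X[...,2]>.024)&(X[...,2]<.036)&(s>330)]; print("walls",cv2.minAreaRect(W[:,:2].astype(np.float32)))
W=X[(d>0)&(X[...,2]>.003)&(X[...,2]<.036)&(s>330)]; print("tray",cv2.minAreaRect(W[:,:2].astype(np.float32)))
E
python3 wr.py wr1
```

```text
at [0.5512 0.2623 0.261 ] rot [-3.139 -0.02   1.147] closing dir -24.3 q [0.33 0.42 1.55 0.02 1.16 0.75] | travel [-0.0014  0.0026  0.0009] yaw 0.5
1080 top z 0.08273047086454614 ((0.24652099609375, 0.33652806282043457), (0.010872595012187958, 0.0497538186609745), 57.74759292602539)
walls ((0.5052465200424194, 0.26472675800323486), (0.5902783274650574, 0.6626225113868713), 52.762813568115234)
tray ((0.5065604448318481, 0.268304705619812), (0.5975655913352966, 0.6648606061935425), 52.7628173828125)
```

View pics/wr1.png

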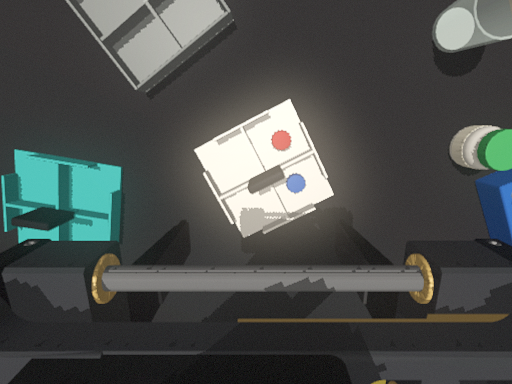

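The wrist view shows the tray at about (265,170), with its handle at (266,180), red at (281,140) and blue at (296,183). The mask picked up the turquoise tray's handle, so I'll restrict it to this window.

```bash
sed -i 's/^X=pts(c,d);/d[:,:190]=0;d[:,340:]=0;d[:95]=0;d[238:]=0;X=pts(c,d);/' wr.py; python3 wr.py wr2
```

```text
at [0.551  0.2626 0.2612] rot [-3.139 -0.02   1.148] closing dir -24.2 q [0.33 0.42 1.55 0.02 1.16 0.75] | travel [-0.0016  0.0029  0.0012] yaw 0.6Traceback (most recent call last):
  File "wr.py", line 7, in <module>
    H=X[m]; zt=np.percentile(H[:,2],97); T=H[H[:,2]>zt-.006]
               ~~~~~~~~~~~~~^^^^^^^^^^^
    return _quantile_unchecked(
        a, q, axis, out, overwrite_input, method, keepdims, weights)
    return _ureduce(a,
                    func=_quantile_ureduce_func,
    ...<5 lines>...
                    overwrite_input=overwrite_input,
                    method=method)
    r = func(a, **kwargs)
    result = _quantile(arr,
                       quantiles=q,
    ...<2 lines>...
                       out=out,
                       weights=wgt)
    slices_having_nans = np.isnan(arr[-1, ...])
                                  ~~~^^^^^^^^^
IndexError: index -1 is out of bounds for axis 0 with size 0
```

```bash
sed -i 's/&(s<200)/\&(s<400)/' wr.py; python3 wr.py wr3
```

```text
at [0.5509 0.2628 0.2613] rot [-3.14  -0.02   1.148] closing dir -24.2 q [0.33 0.42 1.55 0.02 1.16 0.75] | travel [-0.0017  0.0031  0.0012] yaw 0.6
449 top z 0.0833953047550684 ((0.5538358688354492, 0.26033538579940796), (0.047895923256874084, 0.010245084762573242), 1.8269578218460083)
walls ((0.5535226464271545, 0.25910499691963196), (0.160265251994133, 0.15962961316108704), 2.7079017162323)
tray ((0.5535235404968262, 0.25897490978240967), (0.1602695882320404, 0.15989939868450165), 2.694456100463867)
```

```bash
python3 -c "
from h import *
go((.5535,.2595,.046),-25.3)"
```

```text
at [0.5509 0.2629 0.2612] rot [-3.14  -0.02   1.147] closing dir -24.3 q [0.33 0.42 1.55 0.02 1.16 0.75] | travel [-0.0063  0.0042  0.2151] yaw 1.0
```

Request:
carry_out:
  motion:
    - {"travel": [-0.003,0.002,0.04],"yaw": 1}
    - {"travel": [-0.004,0.003,0.085],"yaw": 1}
    - {"travel": [-0.005,0.003,0.13],"yaw": 1}
    - {"travel": [-0.006,0.004,0.165],"yaw": 1}
    - {"travel": [-0.006,0.004,0.19],"yaw": 1}
    - {"travel": [-0.006,0.004,0.205],"yaw": 1}
    - {"travel": [-0.006,0.004,0.214],"yaw": 1}
    - {"travel": [-0.006,0.004,0.215],"yaw": 1}
    - {"travel": [-0.006,0.004,0.215],"yaw": 1}

```text
clock: 4.65
tool_pos: [0.554, 0.2593, 0.0461]
ee_rot: [-3.139, -0.02, 1.128]
ft_force: [0.1, -0.4, -0.2]
finger_gap: 0.0952
finger_force: 0.0
```

```bash
python3 -c "
from h import *
go((.5535,.2595,.046),-25.3)"
```

```text
at [0.554  0.2593 0.0461] rot [-3.139 -0.02   1.128] closing dir -25.4 q [0.32 0.67 1.75 0.02 0.71 0.75] | travel [-0.0001 -0.0006  0.0001] yaw -0.1
```

Request:
carry_out:
  hand: 1
  motion:
    - {"travel": [0,0,0],"yaw": 0}
    - {"travel": [0,0,0],"yaw": 0}
    - {"travel": [0,0,0],"yaw": 0}
    - {"travel": [0,0,0],"yaw": 0}
    - {"travel": [0,0,0],"yaw": 0}
    - {"travel": [0,0,0],"yaw": 0}
    - {"travel": [0,0,0],"yaw": 0}
    - {"travel": [0,0,0],"yaw": 0}

```text
clock: 5.45
tool_pos: [0.5536, 0.259, 0.0451]
ee_rot: [-3.138, -0.019, 1.127]
ft_force: [-0.9, -0.7, 0.7]
finger_gap: 0.048
finger_force: 30.0
```

```bash
cat > trk.py <<'E'
from h import *
import sys
p,d=manip.camera("top"); c=cam("top"); X=pts(c,d); s=p.astype(int)
box=[int(a) for a in sys.argv[2:6]]; zmin=float(sys.argv[6]) if len(sys.argv)>6 else .003
m=np.zeros(d.shape,bool); m[box[1]:box[3],box[0]:box[2]]=1
w=m&(s.min(2)>110)&(X[...,2]>zmin)&(d>0)
print("tray",w.sum(),cv2.minAreaRect(X[w][:,:2].astype(np.float32)),"z",np.percentile(X[w][:,2],[5,50,95]).round(4))
for nm,q in(("red",(s[...,0]>120)&(s[...,1]<70)&(s[...,2]<70)),("blue",(s[...,2]>110)&(s[...,0]<90)&(s[...,1]<130))):
    q=q&m
    if q.sum(): print(nm,q.sum(),np.argwhere(q).mean(0)[::-1].round(1),X[q].mean(0).round(4))
save(sys.argv[1],p); x0,y0,x1,y1=box; save(sys.argv[1]+"c",cv2.resize(p[y0:y1,x0:x1],None,fx=5,fy=5,interpolation=cv2.INTER_CUBIC))
E
python3 trk.py t1 140 112 225 192; python3 -c "
from h import *
s=manip.sense(); print(s['finger_gap'],s['finger_force'],s['ft_force'])"
```

```text
tray 596 ((0.553665041923523, 0.20451335608959198), (0.1583584100008011, 0.04726654663681984), 2.811744451522827) z [0.0036 0.0067 0.0298]
blue 9 [194.3 139.4] [0.5892 0.2203 0.0185]
0.04814115714463581 29.99955452978611 [ 0.27522384 -0.99609769 -0.17046823]
```

Request:
carry_out:
  motion:
    - {"travel": [0,0,-0.005],"yaw": 0}
    - {"travel": [0,0,-0.015],"yaw": 0}
    - {"travel": [0,0,-0.03],"yaw": 0}
    - {"travel": [0,0,-0.045],"yaw": 0}
    - {"travel": [0,0,-0.055],"yaw": 0}
    - {"travel": [0,0,-0.06],"yaw": 0}
    - {"travel": [0,0,-0.06],"yaw": 0}
    - {"travel": [0,0,-0.06],"yaw": 0}

```text
clock: 6.3
tool_pos: [0.5531, 0.2579, 0.1049]
ee_rot: [-3.138, -0.018, 1.127]
ft_force: [-0.4, -0.1, -2.8]
finger_gap: 0.0482
finger_force: 30.0
```

```bash
python3 - <<'E'
from h import *
s=manip.sense(); print(s['finger_gap'],s['finger_force'],s['ft_force'],s['ft_torque'],s['tool_pos'])
p,d=manip.camera("scene"); c=cam("scene"); X=pts(c,d); a=p.astype(int); m=np.zeros(d.shape,bool); m[180:370,200:400]=1
w=m&(a.min(2)>110)&(X[...,2]>.03)&(d>0)
Y=X[w]; print(len(Y),cv2.minAreaRect(Y[:,:2].astype(np.float32)))
# floor plane
z=np.median(Y[:,2]); F=Y[abs(Y[:,2]-z)<.012]; 
for _ in range(6):
    A=np.c_[F[:,:2]-F[:,:2].mean(0),np.ones(len(F))]; k=np.linalg.lstsq(A,F[:,2],rcond=None)[0]; r=F[:,2]-A@k; F=F[abs(r)<max(.002,1.5*r.std())]
print("floor",k.round(4),len(F)); save("s1",p); save("s1c",p[150:384,180:420])
E
```

```text
0.048188831692730916 29.995215386152267 [-0.38699215 -0.14154825 -2.75377787] [-0.10326547  0.13694812  0.02728337] [0.55310007 0.25786351 0.10485379]
5902 ((0.5517928600311279, 0.2582729458808899), (0.16516585648059845, 0.1612379252910614), 3.572380781173706)
floor [-0.0023 -0.0005  0.0662] 3556
```

View pics/s1.png

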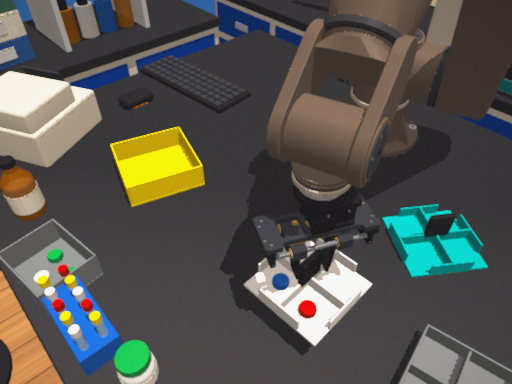

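The lifted tray hangs level, with its floor plane at z = 66 mm and a yaw of about 3°. Both caps are in place: blue at (281,281), red at (308,309).

Plan:
1. Rest the tray's rear corner on the tub's near rim from outside and press, giving about 12° of lean. The caps stay put at that angle.
2. Lift over the tub and push the red corner's tip against the inside of that wall, giving 35–40°.

```bash
python3 -c "
from h import *
go((.610,-.070,.135),-16.5)"
```

```text
at [0.553  0.2578 0.1046] rot [-3.137 -0.018  1.127] closing dir -25.4 q [0.32 0.59 1.71 0.02 0.83 0.75] | travel [-0.2711  0.1919 -0.0361] yaw -8.9
```

Request:
carry_out:
  motion:
    - {"travel": [-0.003,0.002,-0.004],"yaw": 0}
    - {"travel": [-0.01,0.007,-0.01],"yaw": 0}
    - {"travel": [-0.02,0.014,-0.017],"yaw": -0.5}
    - {"travel": [-0.033,0.023,-0.023],"yaw": -1}
    - {"travel": [-0.049,0.035,-0.028],"yaw": -2}
    - {"travel": [-0.067,0.047,-0.032],"yaw": -3}
    - {"travel": [-0.086,0.061,-0.034],"yaw": -4}
    - {"travel": [-0.107,0.076,-0.035],"yaw": -5}
    - {"travel": [-0.128,0.091,-0.036],"yaw": -6}
    - {"travel": [-0.149,0.106,-0.036],"yaw": -7}

```text
clock: 7.35
tool_pos: [0.5852, 0.0752, 0.1387]
ee_rot: [-3.141, -0.019, 1.25]
ft_force: [-0.2, 0.7, -3.3]
finger_gap: 0.0483
finger_force: 30.0
```

```bash
python3 -c "
from h import *
go((.610,-.070,.135),-16.5)"
```

```text
at [0.5852 0.0752 0.1387] rot [-3.141 -0.019  1.25 ] closing dir -18.4 q [0.01 0.52 1.73 0.02 0.88 0.31] | travel [-0.13    0.0693  0.0011] yaw -1.9
```

Request:
carry_out:
  motion:
    - {"travel": [-0.022,0.012,0],"yaw": -0.5}
    - {"travel": [-0.043,0.023,0],"yaw": -1}
    - {"travel": [-0.063,0.033,0],"yaw": -1.5}
    - {"travel": [-0.08,0.043,0],"yaw": -1.9}
    - {"travel": [-0.095,0.051,0],"yaw": -1.9}
    - {"travel": [-0.108,0.057,0],"yaw": -1.9}
    - {"travel": [-0.118,0.063,0],"yaw": -1.9}
    - {"travel": [-0.126,0.067,0],"yaw": -1.9}
    - {"travel": [-0.13,0.069,0],"yaw": -1.9}
    - {"travel": [-0.13,0.069,0],"yaw": -1.9}

```text
clock: 8.35
tool_pos: [0.6095, -0.0681, 0.1353]
ee_rot: [-3.141, -0.019, 1.283]
ft_force: [0.4, 0.6, -3.3]
finger_gap: 0.0483
finger_force: 30.0
```

```bash
cat > pl.py <<'E'
from h import *
import sys
# tray floor plane + caps from the scene camera: args name u0 v0 u1 v1 zmin
b=[int(a) for a in sys.argv[2:6]]; zm=float(sys.argv[6])
p,d=manip.camera("scene"); c=cam("scene"); X=pts(c,d); a=p.astype(int); m=np.zeros(d.shape,bool); m[b[1]:b[3],b[0]:b[2]]=1
w=m&(a.min(2)>100)&(a.max(2)-a.min(2)<50)&(X[...,2]>zm)&(d>0); F=X[w]
rng=np.random.default_rng(0); best=None
for _ in range(400):
    q=F[rng.choice(len(F),3,False)]; nn=np.cross(q[1]-q[0],q[2]-q[0]); nn/=np.linalg.norm(nn)+1e-12
    i=abs((F-q[0])@nn)<.0025
    if abs(nn[2])>.6 and (best is None or i.sum()>best.sum()): best=i
G=F[best]; g=G.mean(0); nn=np.linalg.svd(G-g)[2][2]; nn*=np.sign(nn[2])
print("floor n",nn.round(3),"tilt",np.degrees(np.arccos(nn[2])).round(1),"towards deg",np.degrees(np.arctan2(nn[1],nn[0])).round(0),len(G),"of",len(F),"mean",g.round(4))
E3=np.linalg.svd(G-g)[2]
for nm,q in(("red",(a[...,0]>110)&(a[...,1]<60)&(a[...,2]<60)),("blue",(a[...,2]>90)&(a[...,0]<70)&(a[...,1]<120))):
    q=q&m&(d>0)
    if q.sum()>5: print(nm,q.sum(),np.argwhere(q).mean(0)[::-1].round(0),X[q].mean(0).round(4))
save(sys.argv[1],p); s=manip.sense(); print(s["tool_pos"].round(4),s["ft_force"].round(1),s["finger_gap"].round(4))
E
python3 pl.py s2 100 120 400 384 .06;python3 -c "
from h import *
go((.610,-.070,.087),-16.5)"
```

```text
floor n [-0.004  0.     1.   ] tilt 0.2 towards deg 176.0 1880 of 3962 mean [ 0.6154 -0.0482  0.0968]
red 136 [170. 208.] [ 0.6469 -0.0207  0.1086]
blue 654 [181. 293.] [0.6973 0.1116 0.0401]
at [ 0.6094 -0.0677  0.1353] rot [-3.141 -0.019  1.283] closing dir -16.5 q [-0.23  0.56  1.67  0.02  0.91  0.05] | travel [-0.003   0.0013  0.0483] yaw 0.0Traceback (most recent call last):
  File "pl.py", line 18, in <module>
    save(sys.argv[1],p); s=manip.sense(); print(s["tool_pos"].round(4),s["ft_force"].round(1),s["finger_gap"].round(4))
                                                                                              ^^^^^^^^^^^^^^^^^^^^^
AttributeError: 'float' object has no attribute 'round'
```

View pics/s2.png

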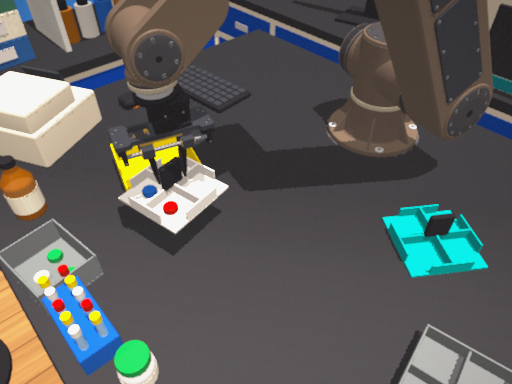

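The tray is level in front of the tub, with red at (170,208), blue at (150,191) and its rear corner over the near rim. Now pressing down slowly.

Request:
carry_out:
  motion:
    - {"travel": [-0.001,0,0.006],"yaw": 0}
    - {"travel": [-0.002,0.001,0.016],"yaw": 0}
    - {"travel": [-0.003,0.001,0.024],"yaw": 0}
    - {"travel": [-0.003,0.001,0.029],"yaw": 0}
    - {"travel": [-0.003,0.001,0.033],"yaw": 0}
    - {"travel": [-0.003,0.001,0.037],"yaw": 0}
    - {"travel": [-0.003,0.001,0.04],"yaw": 0}
    - {"travel": [-0.003,0.001,0.042],"yaw": 0}
    - {"travel": [-0.003,0.001,0.042],"yaw": 0}

```text
clock: 9.3
tool_pos: [0.6096, -0.0702, 0.0932]
ee_rot: [-3.141, -0.019, 1.283]
ft_force: [-0.4, 3.4, 2.3]
finger_gap: 0.0471
finger_force: 30.0
```

```bash
sed -i 's/s\["finger_gap"\].round(4)/s["finger_gap"]/' pl.py; python3 pl.py s3 100 120 260 260 .02
```

```text
floor n [0.037 0.12  0.992] tilt 7.2 towards deg 73.0 2278 of 4113 mean [ 0.6102 -0.0654  0.0541]
red 128 [174. 221.] [ 0.6419 -0.027   0.0604]
blue 128 [151. 204.] [ 0.6521 -0.0937  0.0686]
[ 0.6097 -0.0703  0.0933] [-0.8  2.3  3. ] 0.046793325469728024
```

Request:
carry_out:
  motion:
    - {"travel": [0,0,0.002],"yaw": 0}
    - {"travel": [0,0,0.004],"yaw": 0}
    - {"travel": [0,0,0.006],"yaw": 0}
    - {"travel": [0,0,0.007],"yaw": 0}
    - {"travel": [0,0,0.007],"yaw": 0}

```text
clock: 9.85
tool_pos: [0.6097, -0.0703, 0.086]
ee_rot: [-3.141, -0.019, 1.283]
ft_force: [-1.5, 1.0, -0.1]
finger_gap: 0.0446
finger_force: 30.0
```

```bash
python3 pl.py s4 100 120 260 260 .01
```

```text
floor n [0.06  0.199 0.978] tilt 12.0 towards deg 73.0 2432 of 4321 mean [ 0.609  -0.0704  0.0471]
red 129 [176. 223.] [ 0.6369 -0.0293  0.0497]
blue 128 [151. 206.] [ 0.653  -0.0939  0.0615]
[ 0.6097 -0.0704  0.0861] [-1.5  2.  -0.1] 0.04455961390383892
```

The tilt works: 12° towards 73°, as planned, and the caps are still. But the narrowing gap (48 → 44.6 mm) and the turn of the cap-to-cap line show the handle creeping in yaw as it turns between the pads. I'll set the tray flat on the bench here and re-grip closer to the neutral diagonal.

Request:
carry_out:
  motion:
    - {"travel": [0,0,-0.006],"yaw": 0}
    - {"travel": [0.004,0,-0.015],"yaw": 0}
    - {"travel": [0.012,0,-0.025],"yaw": 0}
    - {"travel": [0.025,0,-0.03],"yaw": 0}
    - {"travel": [0.042,0,-0.03],"yaw": 0}
    - {"travel": [0.058,0,-0.025],"yaw": 0}
    - {"travel": [0.07,0,-0.018],"yaw": 0}
    - {"travel": [0.077,0,-0.01],"yaw": 0}
    - {"travel": [0.08,0,-0.004],"yaw": 0}
    - {"travel": [0.08,0,0],"yaw": 0}

```text
clock: 10.9
tool_pos: [0.6322, 0.0069, 0.0866]
ee_rot: [-3.14, -0.019, 1.283]
ft_force: [-0.4, -0.0, 0.1]
finger_gap: 0.0004
finger_force: 0.0
```

```bash
python3 pl.py s5 100 120 330 330 .01
```

```text
floor n [0.294 0.242 0.925] tilt 22.4 towards deg 39.0 2101 of 3922 mean [ 0.6211 -0.0498  0.0314]
red 112 [186. 242.] [0.6401 0.0082 0.025 ]
blue 111 [154. 245.] [ 0.6926 -0.0294  0.0276]
[0.632  0.0065 0.0863] [-0.2 -0.3 -1.4] 0.0005547112214057014
```

```bash
python3 -c "
import cv2
p=cv2.imread('pics/s5.png')[130:300,90:300]; cv2.imwrite('pics/s5c.png',cv2.resize(p,None,fx=3.5,fy=3.5,interpolation=cv2.INTER_CUBIC))"
```

```text
(no output)
```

View pics/s5c.png

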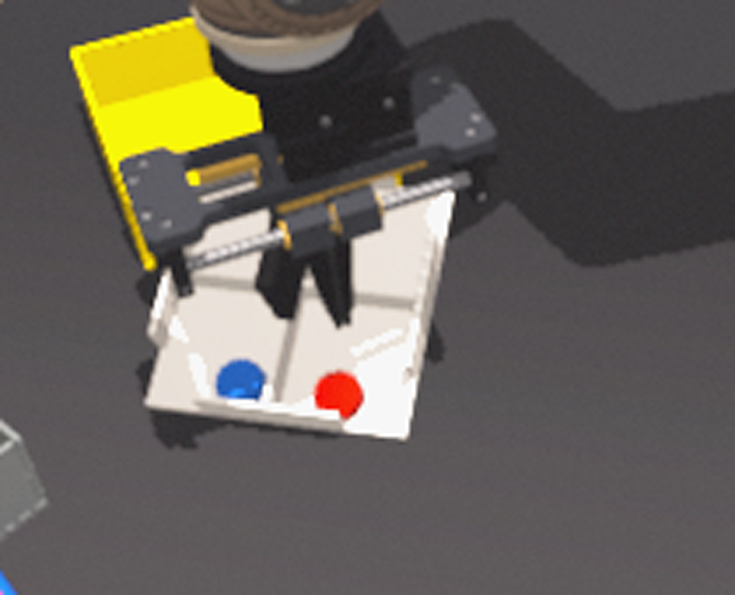

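The handle slipped out and the tray dropped, leaning on the tub rim. The +x wall still holds both caps inside it: blue at crop (240,380), red at (338,397). The lean is now about the tray's own y axis, so the handle's faces should be vertical and I can grip them flat. I'll raise the fingers, open, and measure.

Request:
carry_out:
  hand: -1
  motion:
    - {"travel": [0,0,-0.03],"yaw": 0}
    - {"travel": [0,0,-0.07],"yaw": 0}
    - {"travel": [0,0,-0.11],"yaw": 0}
    - {"travel": [0,0,-0.15],"yaw": 0}
    - {"travel": [-0.03,0,-0.18],"yaw": 0}
    - {"travel": [-0.03,0,-0.18],"yaw": 0}

```text
clock: 11.55
tool_pos: [0.6238, -0.0283, 0.2717]
ee_rot: [3.135, -0.019, 1.281]
ft_force: [0.1, 0.4, 0.5]
finger_gap: 0.0431
finger_force: 0.0
```

```bash
python3 pl.py s6 100 120 330 330 .008; cat > hand.py <<'E'
from h import *
import sys
n=sys.argv[1]; b=[int(a) for a in sys.argv[2:6]]
p,d=manip.camera(n); c=cam(n); d=d.copy(); m=np.zeros(d.shape,bool); m[b[1]:b[3],b[0]:b[2]]=1; X=pts(c,d); a=p.astype(int)
save(sys.argv[6],p); np.savez(sys.argv[6]+".npz",p=p,d=d,R=c[1],o=c[2],K=c[0])
w=m&(d>0)&(a.max(2)<75)&(X[...,2]>.03)&(X[...,2]<.14)
k,l,st,ce=cv2.connectedComponentsWithStats(w.astype(np.uint8)); 
for i in range(1,k):
    if st[i,4]>25: Y=X[l==i]; print(n,st[i],Y.mean(0).round(4),Y.min(0).round(3),Y.max(0).round(3),cv2.minAreaRect(Y[:,:2].astype(np.float32)))
E
python3 hand.py wrist 100 0 420 245 w4; python3 hand.py top 215 60 330 200 t4
python3 -c "
import cv2,numpy as np
a=cv2.imread('pics/w4.png'); b=cv2.imread('pics/s6.png')[130:300,90:300]; b=cv2.resize(b,(474,384)); cv2.imwrite('pics/m4.png',cv2.resize(np.hstack([a,b]),(800,312)))"
```

```text
floor n [0.302 0.245 0.921] tilt 22.9 towards deg 39.0 3082 of 4758 mean [ 0.6116 -0.0633  0.0382]
red 111 [186. 242.] [0.6402 0.0081 0.0248]
blue 22 [115. 308.] [0.8216 0.0599 0.0456]
[ 0.6233 -0.0272  0.2692] [-0.8  0.1 -0.9] 0.04706937171062951
wrist [385 158  35  87 535] [ 0.8084 -0.1228  0.0419] [ 0.798 -0.202  0.03 ] [ 0.82  -0.055  0.055] ((0.809229850769043, -0.12818889319896698), (0.0016618274385109544, 0.1484481245279312), 8.617454528808594)
```

View pics/m4.png

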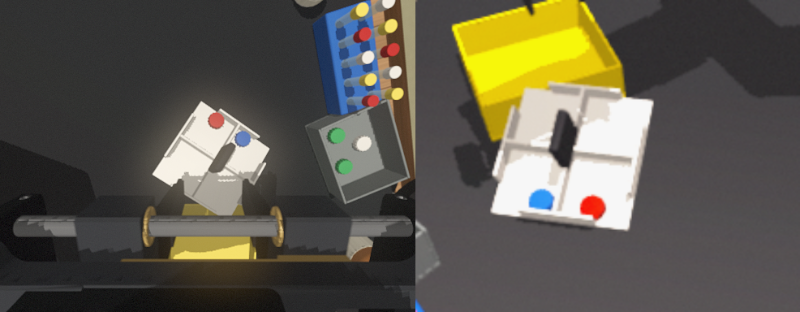

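Wrist half of the montage: the tray leans with its handle at about (223,157), red at (216,120) and blue at (243,138). The scene half agrees that both caps are inside, against the +x wall.

```bash
cat > tilt.py <<'E'
from h import *
def tray(p,d,c,box,zmin=.004,seed=0,verbose=True):
    """plane fit on the white floor, then square fit in the plane; box=(u0,v0,u1,v1)"""
    X=pts(c,d); a=p.astype(int); m=np.zeros(d.shape,bool); m[box[1]:box[3],box[0]:box[2]]=1
    w=m&(a.min(2)>95)&(a.max(2)-a.min(2)<60)&(X[...,2]>zmin)&(d>0); F=X[w]; rng=np.random.default_rng(seed); best=None
    for _ in range(500):
        q=F[rng.choice(len(F),3,False)]; nn=np.cross(q[1]-q[0],q[2]-q[0]); nn/=np.linalg.norm(nn)+1e-12
        i=abs((F-q[0])@nn)<.002
        if abs(nn[2])>.6 and (best is None or i.sum()>best.sum()): best=i
    G=F[best]; g=G.mean(0); nn=np.linalg.svd(G-g,full_matrices=False)[2][2]; nn*=np.sign(nn[2])
    ex=np.array([1,0,0])-nn*nn[0]; ex/=np.linalg.norm(ex); ey=np.cross(nn,ex)
    H=F[((F-g)@nn>-.003)&((F-g)@nn<.03)]
    r=cv2.minAreaRect(np.c_[(H-g)@ex,(H-g)@ey].astype(np.float32)); cc=g+r[0][0]*ex+r[0][1]*ey
    out=dict(n=nn,tilt=np.degrees(np.arccos(nn[2])),lean=np.degrees(np.arctan2(nn[1],nn[0])),centre=cc,size=r[1],ang=r[2],ex=ex,ey=ey,N=len(G))
    if verbose: print("n",nn.round(3),"tilt %.1f lean %.0f"%(out["tilt"],out["lean"]),"floor centre",cc.round(4),"size",np.round(r[1],3),"ang %.1f"%r[2],len(G),len(F))
    for nm,q in(("red",(a[...,0]>110)&(a[...,1]<90)&(a[...,2]<90)),("blue",(a[...,2]>100)&(a[...,0]<110)&(a[...,2]>1.4*a[...,0])&(a[...,1]<160))):
        q=q&m&(d>0); k,l,st,ce=cv2.connectedComponentsWithStats(q.astype(np.uint8))
        if k>1: i=1+np.argmax(st[1:,4]); out[nm]=X[l==i].mean(0); print(nm,st[i,4],ce[i].round(0),out[nm].round(4))
    return out
def infr(o,xang):
    """tray axes for the square angle nearest to world heading xang (deg); caps in tray coords"""
    th=min([o["ang"]+k*90 for k in range(4)],key=lambda t:abs((t-xang+180)%360-180)); t=np.radians(th)
    x=np.cos(t)*o["ex"]+np.sin(t)*o["ey"]; y=np.cross(o["n"],x)
    print("tray x",x.round(3),"y",y.round(3),"heading %.1f"%np.degrees(np.arctan2(x[1],x[0])))
    for k in("red","blue"):
        if k in o: print(k,"tray coords",round((o[k]-o["centre"])@x,4),round((o[k]-o["centre"])@y,4))
    return x,y
E
python3 - <<'E'
from tilt import *
z=np.load("w4.npz"); c=(z["K"],z["R"],z["o"]); o=tray(z["p"],z["d"],c,(180,115,345,225)); x,y=infr(o,20)
print("handle mid (grasp 65 up)",(o["centre"]+.059*o["n"]).round(4),"top",(o["centre"]+.076*o["n"]).round(4))
p,d=manip.camera("scene"); o=tray(p,d,cam("scene"),(110,150,260,300)); x,y=infr(o,20)
print("handle mid (grasp 65 up)",(o["centre"]+.059*o["n"]).round(4))
E
```

```text
n [0.299 0.245 0.922] tilt 22.7 lean 39 floor centre [ 0.6157 -0.0618  0.0348] size [0.16 0.16] ang 41.7 6290 8034
red 7 [261. 141.] [0.6342 0.0187 0.0212]
blue 259 [299. 170.] [ 0.6756 -0.0388  0.0238]
tray x [ 0.713  0.585 -0.386] y [-0.634  0.773  0.   ] heading 39.4
red tray coords 0.0656 0.0504
blue tray coords 0.0604 -0.0203
handle mid (grasp 65 up) [ 0.6333 -0.0473  0.0893] top [ 0.6384 -0.0432  0.1049]
n [0.298 0.25  0.921] tilt 22.9 lean 40 floor centre [ 0.6153 -0.0624  0.0368] size [0.161 0.161] ang 41.7 2892 4860
red 123 [186. 242.] [0.6403 0.0081 0.0246]
blue 106 [158. 239.] [ 0.6776 -0.0383  0.0249]
tray x [ 0.713  0.584 -0.389] y [-0.635  0.772 -0.004] heading 39.3
red tray coords 0.0637 0.0386
blue tray coords 0.0631 -0.0209
handle mid (grasp 65 up) [ 0.6329 -0.0477  0.0912]
```

Two views agree:
- The tray's heading is 39.4° and it leans a pure 22.7° about its y axis.
- Red is at tray (63,39) mm and blue at (61,-20) mm, both held by the +x wall.
- The handle's grasp point is at about (0.633,-0.0475,0.09).

Next I'll grip the handle flat on its faces, closing along -50.6°.

```bash
python3 -c "
from h import *
go((.633,-.0475,.074),-50.6)"
```

```text
at [ 0.6227 -0.0255  0.266 ] rot [-3.139 -0.019  1.282] closing dir -16.5 q [-0.16  0.44  1.5   0.02  1.2   0.13] | travel [-0.0218  0.0166  0.1916] yaw 34.1
```

Request:
carry_out:
  motion:
    - {"travel": [-0.008,0.006,0.01],"yaw": 8.5}
    - {"travel": [-0.015,0.012,0.025],"yaw": 17}
    - {"travel": [-0.02,0.016,0.045],"yaw": 25.5}
    - {"travel": [-0.022,0.017,0.075],"yaw": 34}
    - {"travel": [-0.022,0.017,0.11],"yaw": 34.1}
    - {"travel": [-0.022,0.017,0.145],"yaw": 34.1}
    - {"travel": [-0.022,0.017,0.17],"yaw": 34.1}
    - {"travel": [-0.022,0.017,0.185],"yaw": 34.1}
    - {"travel": [-0.022,0.017,0.191],"yaw": 34.1}
    - {"travel": [-0.022,0.017,0.191],"yaw": 34.1}

```text
clock: 12.75
tool_pos: [0.634, -0.0477, 0.0753]
ee_rot: [-3.13, -0.015, 0.688]
ft_force: [-0.2, 0.3, 0.1]
finger_gap: 0.095
finger_force: 0.0
```

```bash
python3 -c "
from h import *
go((.633,-.0475,.074),-50.6); print(manip.sense()['ft_force'])"
```

```text
at [ 0.634  -0.0477  0.0753] rot [-3.13  -0.015  0.688] closing dir -50.6 q [-0.19  0.66  1.66  0.03  0.82  0.68] | travel [-0.0007 -0.0008  0.0013] yaw 0.0
[-0.18017774  0.33337345  0.09084117]
```

Request:
carry_out:
  hand: 1
  motion:
    - {"travel": [0,0,0],"yaw": 0}
    - {"travel": [0,0,0],"yaw": 0}
    - {"travel": [0,0,0],"yaw": 0}
    - {"travel": [0,0,0],"yaw": 0}
    - {"travel": [0,0,0],"yaw": 0}
    - {"travel": [0,0,0],"yaw": 0}
    - {"travel": [0,0,0],"yaw": 0}
    - {"travel": [0,0,0],"yaw": 0}
    - {"travel": [0,0,0],"yaw": 0}
    - {"travel": [0,0,0],"yaw": 0}

```text
clock: 13.75
tool_pos: [0.6341, -0.0479, 0.0758]
ee_rot: [-3.13, -0.015, 0.688]
ft_force: [0.7, 0.1, 0.2]
finger_gap: 0.0206
finger_force: 0.0
```

Request:
carry_out:
  motion:
    - {"travel": [0,0,-0.004],"yaw": 0}
    - {"travel": [0,0,-0.012],"yaw": 0}
    - {"travel": [0,0,-0.025],"yaw": 0}
    - {"travel": [0,0,-0.04],"yaw": 0}
    - {"travel": [0,0,-0.055],"yaw": 0}
    - {"travel": [0,0,-0.066],"yaw": 0}
    - {"travel": [0,0,-0.07],"yaw": 0}
    - {"travel": [0,0,-0.07],"yaw": 0}

```text
clock: 14.55
tool_pos: [0.6339, -0.0492, 0.1467]
ee_rot: [-3.131, -0.016, 0.688]
ft_force: [0.1, -0.1, -2.4]
finger_gap: 0.012
finger_force: 30.0
```

```bash
python3 - <<'E'
from tilt import *
s=manip.sense(); print(s["finger_gap"],s["ft_force"].round(1))
p,d=manip.camera("scene"); save("s7",p); o=tray(p,d,cam("scene"),(110,130,260,300),.04); x,y=infr(o,39)
go((.507,-.387,.2),-16.5)
E
```

```text
0.011964112645847793 [ 0.1 -0.1 -2.4]
n [0.305 0.235 0.923] tilt 22.7 lean 38 floor centre [ 0.6153 -0.0628  0.1035] size [0.161 0.161] ang 42.1 2868 4883
red 135 [183. 220.] [0.6391 0.0084 0.092 ]
blue 115 [153. 216.] [ 0.6773 -0.0393  0.0921]
tray x [ 0.707  0.593 -0.385] y [-0.638  0.77   0.015] heading 40.0
red tray coords 0.0635 0.0394
blue tray coords 0.0622 -0.0216
at [ 0.6336 -0.0492  0.1459] rot [-3.13  -0.015  0.688] closing dir -50.6 q [-0.19  0.58  1.61  0.02  0.96  0.68] | travel [-0.3114  0.18   -0.0609] yaw -34.1
```

The grip is solid: the gap is 12 mm on the handle faces, the tray is steady at 22.7°, and both caps are on the +x wall. I'll rotate in place to the tub's direction, then back over the tub to its far (-y) face.

Request:
carry_out:
  motion:
    - {"travel": [0,0,-0.003],"yaw": -0.7}
    - {"travel": [0,0,-0.008],"yaw": -2.2}
    - {"travel": [0,0,-0.014],"yaw": -5}
    - {"travel": [0,0,-0.021],"yaw": -9}
    - {"travel": [0,0,-0.028],"yaw": -14}
    - {"travel": [0,0,-0.034],"yaw": -19}
    - {"travel": [0,0,-0.039],"yaw": -24}
    - {"travel": [0,0,-0.043],"yaw": -28.5}
    - {"travel": [0,0,-0.045],"yaw": -32}
    - {"travel": [0,0,-0.045],"yaw": -34}

```text
clock: 15.6
tool_pos: [0.6336, -0.05, 0.1912]
ee_rot: [-3.141, -0.019, 1.285]
ft_force: [-0.3, 1.1, -3.6]
finger_gap: 0.0117
finger_force: 30.0
```

```bash
python3 - <<'E'
from tilt import *
p,d=manip.camera("scene"); save("s8",p); o=tray(p,d,cam("scene"),(90,100,260,300),.07); x,y=infr(o,73)
go((.500,-.400,.185),-16.5)
E
```

```text
n [0.107 0.367 0.924] tilt 22.5 lean 74 floor centre [ 0.626  -0.0711  0.1481] size [0.162 0.16 ] ang 74.7 3602 5809
red 112 [190. 193.] [ 0.6088 -0.0011  0.1372]
blue 19 [ 91. 297.] [0.8459 0.0178 0.0497]
tray x [ 0.262  0.886 -0.382] y [-0.959  0.283 -0.001] heading 73.5
red tray coords 0.0618 0.0363
blue tray coords 0.174 -0.1857
at [ 0.6335 -0.05    0.191 ] rot [-3.141 -0.019  1.286] closing dir -16.3 q [-0.19  0.53  1.56  0.02  1.05  0.08] | travel [-0.3734 -0.0298 -0.0011] yaw 0.2
```

Heading is now exactly 73.5° and the caps are unchanged. I'll back over the tub, centre between its side walls, then use the inside of the +y wall as the push surface. If red slips early, it still lands in the tub.

Request:
carry_out:
  motion:
    - {"travel": [-0.003,-0.001,0],"yaw": 0}
    - {"travel": [-0.011,-0.002,0],"yaw": 0}
    - {"travel": [-0.026,-0.004,0],"yaw": 0}
    - {"travel": [-0.047,-0.007,0],"yaw": 0}
    - {"travel": [-0.073,-0.01,0],"yaw": 0}
    - {"travel": [-0.101,-0.013,0],"yaw": 0}
    - {"travel": [-0.129,-0.016,0],"yaw": 0}
    - {"travel": [-0.153,-0.019,0],"yaw": 0}
    - {"travel": [-0.171,-0.021,0],"yaw": 0}
    - {"travel": [-0.183,-0.023,0],"yaw": 0}

```text
clock: 16.65
tool_pos: [0.5581, -0.2209, 0.1874]
ee_rot: [-3.141, -0.019, 1.279]
ft_force: [0.2, 0.7, -2.5]
finger_gap: 0.0117
finger_force: 30.0
```

Request:
carry_out:
  motion:
    - {"travel": [-0.006,-0.001,0],"yaw": 0}
    - {"travel": [-0.008,-0.001,0],"yaw": 0}
    - {"travel": [-0.008,-0.001,0],"yaw": 0}

```text
clock: 16.95
tool_pos: [0.556, -0.226, 0.1872]
ee_rot: [-3.141, -0.019, 1.281]
ft_force: [0.1, 0.4, -2.9]
finger_gap: 0.0114
finger_force: 30.0
```

```bash
cat > now.py <<'E'
from tilt import *
import sys
b=tuple(int(v) for v in sys.argv[2:6])
p,d=manip.camera("scene"); save(sys.argv[1],p); o=tray(p,d,cam("scene"),b,float(sys.argv[6])); x,y=infr(o,float(sys.argv[7]) if len(sys.argv)>7 else 73.5)
s=manip.sense(); t=s["tool_pos"]; L=np.array([.284,.959,0]);N=np.array([.959,-.284,0])
print("TCP l %.4f n %.4f z %.4f"%(t@L,t@N,t[2]),"centre l %.4f n %.4f"%(o["centre"]@L,o["centre"]@N),"F",s["ft_force"].round(1),"gap",round(s["finger_gap"],4))
e=o["centre"]+.08*x-.006*o["n"]; print("+x bottom edge l %.4f z %.4f"%(e@L,e[2]),"closing",go((0,0,0))[1])
E
python3 now.py s9 60 60 260 240 .07
```

```text
n [0.107 0.365 0.925] tilt 22.4 lean 74 floor centre [ 0.5486 -0.2469  0.1441] size [0.163 0.16 ] ang 74.6 2272 5265
red 65 [173. 138.] [ 0.5313 -0.1772  0.1335]
blue 227 [86. 83.] [ 0.431  -0.9591 -0.0823]
tray x [ 0.264  0.886 -0.38 ] y [-0.959  0.285 -0.001] heading 73.4
red tray coords 0.0612 0.0364
blue tray coords -0.5762 -0.0897
TCP l -0.0585 n 0.5975 z 0.1872 centre l -0.0810 n 0.5962 F [ 1.   0.3 -3.6] gap 0.0115
at [ 0.5562 -0.2258  0.1872] rot [-3.141 -0.019  1.281] closing dir -16.6 q [-0.5   0.48  1.65  0.02  1.01 -0.23] | travel [ 0.0541 -0.5974  0.1887] yaw 0
+x bottom edge l -0.0092 z 0.1081 closing 0
```

Request:
carry_out:
  motion:
    - {"travel": [0,0,0.006],"yaw": 0}
    - {"travel": [0,0,0.016],"yaw": 0}
    - {"travel": [0,0,0.03],"yaw": 0}
    - {"travel": [0,0,0.044],"yaw": 0}
    - {"travel": [0,0,0.055],"yaw": 0}
    - {"travel": [0,0,0.063],"yaw": 0}
    - {"travel": [0,0,0.067],"yaw": 0}
    - {"travel": [0,0,0.067],"yaw": 0}
    - {"travel": [0,0,0.067],"yaw": 0}

```text
clock: 17.9
tool_pos: [0.5565, -0.2251, 0.1206]
ee_rot: [-3.142, -0.019, 1.281]
ft_force: [0.2, 0.4, -3.5]
finger_gap: 0.0118
finger_force: 30.0
```

```bash
python3 now.py s10 80 80 260 260 .03
```

```text
n [0.115 0.36  0.926] tilt 22.2 lean 72 floor centre [ 0.5499 -0.2417  0.0759] size [0.174 0.16 ] ang 74.6 1947 4522
red 63 [177. 162.] [ 0.5318 -0.1765  0.0664]
blue 250 [95. 83.] [ 0.4019 -0.9497 -0.09  ]
tray x [ 0.263  0.888 -0.378] y [-0.958  0.287  0.007] heading 73.5
red tray coords 0.0567 0.0359
blue tray coords -0.6047 -0.063
TCP l -0.0578 n 0.5977 z 0.1207 centre l -0.0756 n 0.5960 F [ 0.2  0.3 -3.1] gap 0.0117
at [ 0.5566 -0.2251  0.1207] rot [ 3.141 -0.019  1.281] closing dir -16.6 q [-0.5   0.56  1.72  0.02  0.87 -0.23] | travel [ 0.0545 -0.5977  0.1217] yaw 0
+x bottom edge l -0.0038 z 0.0401 closing 0
```

Lowered with no contact. Now pushing forward along an arc: the tray's front wall meets the tub's inner rim and the lean should grow.

Request:
carry_out:
  motion:
    - {"travel": [0.004,0,0],"yaw": 0}
    - {"travel": [0.008,0,0],"yaw": 0}
    - {"travel": [0.012,0,-0.001],"yaw": 0}
    - {"travel": [0.016,0,-0.003],"yaw": 0}
    - {"travel": [0.02,0,-0.005],"yaw": 0}
    - {"travel": [0.024,0,-0.007],"yaw": 0}
    - {"travel": [0.027,0,-0.009],"yaw": 0}
    - {"travel": [0.027,0,-0.009],"yaw": 0}

```text
clock: 18.75
tool_pos: [0.5642, -0.1995, 0.1304]
ee_rot: [3.141, -0.018, 1.282]
ft_force: [-2.0, -4.0, 0.2]
finger_gap: 0.0118
finger_force: 30.0
```

```bash
python3 now.py s11 80 80 260 260 .03
```

```text
n [0.149 0.497 0.855] tilt 31.3 lean 73 floor centre [ 0.5528 -0.232   0.0912] size [0.163 0.16 ] ang 75.9 2183 4680
red 75 [178. 163.] [ 0.5354 -0.1648  0.0708]
blue 248 [95. 83.] [ 0.4018 -0.9497 -0.09  ]
tray x [ 0.241  0.82  -0.519] y [-0.959  0.283  0.002] heading 73.6
red tray coords 0.0615 0.0356
blue tray coords -0.5308 -0.0587
TCP l -0.0311 n 0.5977 z 0.1303 centre l -0.0655 n 0.5960 F [-1.7 -4.4  0.9] gap 0.012
at [ 0.5641 -0.1995  0.1303] rot [ 3.141 -0.018  1.282] closing dir -16.6 q [-0.46  0.55  1.71  0.02  0.88 -0.18] | travel [ 0.0281 -0.5976  0.1307] yaw 0
+x bottom edge l -0.0003 z 0.0445 closing 0
```

Request:
carry_out:
  motion:
    - {"travel": [0.004,0,-0.002],"yaw": 0}
    - {"travel": [0.008,0,-0.003],"yaw": 0}
    - {"travel": [0.012,0,-0.005],"yaw": 0}
    - {"travel": [0.012,0,-0.005],"yaw": 0}
    - {"travel": [0.008,0,-0.008],"yaw": 0}
    - {"travel": [-0.004,0,-0.014],"yaw": 0}
    - {"travel": [-0.018,0,-0.03],"yaw": 0}
    - {"travel": [-0.026,0,-0.046],"yaw": 0}
    - {"travel": [-0.03,0,-0.055],"yaw": 0}
    - {"travel": [-0.03,0,-0.055],"yaw": 0}

```text
clock: 19.8
tool_pos: [0.5553, -0.23, 0.1854]
ee_rot: [3.14, -0.019, 1.28]
ft_force: [-0.2, -0.2, -4.0]
finger_gap: 0.0118
finger_force: 30.0
```

```bash
python3 now.py s12 80 60 260 240 .05; python3 -c "
import cv2
p=cv2.imread('pics/s12.png')[60:230,80:290]; cv2.imwrite('pics/s12c.png',cv2.resize(p,None,fx=3,fy=3,interpolation=cv2.INTER_CUBIC))"
```

```text
n [0.174 0.567 0.805] tilt 36.4 lean 73 floor centre [ 0.5417 -0.2702  0.1497] size [0.161 0.16 ] ang 76.5 2362 4775
red 78 [170. 135.] [ 0.5241 -0.2041  0.1235]
blue 179 [89. 83.] [ 0.4222 -0.9594 -0.0859]
tray x [ 0.23   0.772 -0.593] y [-0.957  0.289  0.004] heading 73.4
red tray coords 0.0625 0.0359
blue tray coords -0.4195 -0.0853
TCP l -0.0623 n 0.5974 z 0.1844 centre l -0.1053 n 0.5962 F [-1.   0.1 -3.7] gap 0.0119
at [ 0.5551 -0.2293  0.1844] rot [ 3.142 -0.019  1.28 ] closing dir -16.6 q [-0.51  0.49  1.65  0.02  1.   -0.23] | travel [ 0.0573 -0.5975  0.1855] yaw 0
+x bottom edge l -0.0444 z 0.0974 closing 0
```

View pics/s12c.png

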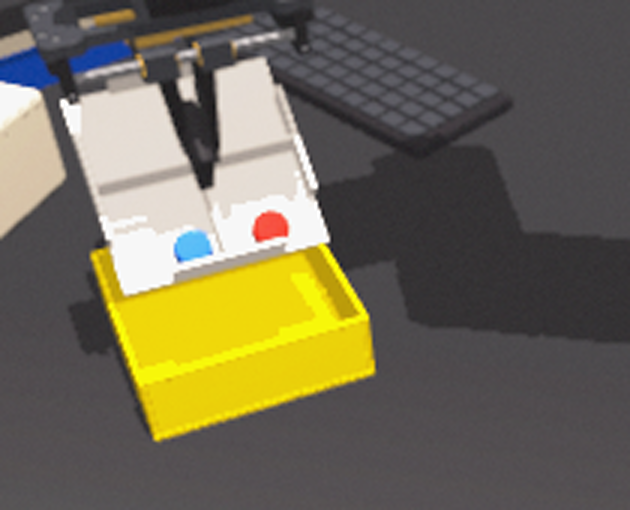

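The tray holds at 36.4° over the tub. Red at crop (271,228) and blue at (193,247) both rest on the front wall, and red's centre is about 8 mm short of the wall's open end. A sharp sideways start of the tray (towards its -y) should shift red outward to the open corner, while blue can only move towards the divider. First, a gentle reposition.

Request:
carry_out:
  motion:
    - {"travel": [-0.002,-0.001,0.001],"yaw": 0}
    - {"travel": [-0.006,-0.004,0.003],"yaw": 0}
    - {"travel": [-0.012,-0.009,0.006],"yaw": 0}
    - {"travel": [-0.018,-0.014,0.009],"yaw": 0}
    - {"travel": [-0.023,-0.019,0.012],"yaw": 0}
    - {"travel": [-0.027,-0.022,0.014],"yaw": 0}
    - {"travel": [-0.029,-0.024,0.015],"yaw": 0}
    - {"travel": [-0.03,-0.025,0.015],"yaw": 0}
    - {"travel": [-0.03,-0.025,0.015],"yaw": 0}

```text
clock: 20.75
tool_pos: [0.5227, -0.2504, 0.1687]
ee_rot: [-3.141, -0.019, 1.281]
ft_force: [0.2, -0.0, -2.1]
finger_gap: 0.0117
finger_force: 30.0
```

Request:
carry_out:
  motion:
    - {"travel": [0,0.04,0],"yaw": 0}
    - {"travel": [0,0.065,0],"yaw": 0}
    - {"travel": [0,0.08,0],"yaw": 0}
    - {"travel": [0,0.085,0],"yaw": 0}
    - {"travel": [0,0.085,0],"yaw": 0}

```text
clock: 21.25
tool_pos: [0.6043, -0.2744, 0.1682]
ee_rot: [-3.14, -0.019, 1.281]
ft_force: [-0.1, 0.1, -3.0]
finger_gap: 0.0119
finger_force: 30.0
```

```bash
python3 now.py s13 80 60 260 240 .05; python3 -c "
import cv2
p=cv2.imread('pics/s13.png')[60:230,80:290]; cv2.imwrite('pics/s13c.png',cv2.resize(p,None,fx=3,fy=3,interpolation=cv2.INTER_CUBIC))"
```

```text
n [0.175 0.569 0.803] tilt 36.6 lean 73 floor centre [ 0.5907 -0.3145  0.1323] size [0.161 0.16 ] ang 76.6 2429 4322
red 1 [130.  73.] [ 0.5669 -0.2456  0.2764]
blue 79 [87. 85.] [ 0.4328 -0.948  -0.0851]
tray x [ 0.228  0.77  -0.596] y [-0.958  0.287  0.005] heading 73.5
red tray coords -0.0382 0.0433
blue tray coords -0.3944 -0.032
TCP l -0.0916 n 0.6569 z 0.1684 centre l -0.1339 n 0.6558 F [-0.4  0.1 -2.5] gap 0.012
at [ 0.6037 -0.2743  0.1684] rot [-3.14  -0.019  1.281] closing dir -16.6 q [-0.53  0.59  1.51  0.02  1.05 -0.25] | travel [ 0.0873 -0.6567  0.171 ] yaw 0
+x bottom edge l -0.0732 z 0.0798 closing 0
```

```bash
cat > caps.py <<'E'
from h import *
import sys
L=np.array([.284,.959,0]);N=np.array([.959,-.284,0]); C0=np.array([.5505,-.2433,0])
for n in("scene","top"):
    p,d=manip.camera(n); save(sys.argv[1]+n,p); a=p.astype(int); X=pts(cam(n),d)
    for nm,q in(("red",(a[...,0]>90)&(a[...,1]<.4*a[...,0])&(a[...,2]<.4*a[...,0])),("blue",(a[...,2]>100)&(a[...,2]>1.7*a[...,0])&(a[...,2]>1.25*a[...,1]))):
        k,l,st,ce=cv2.connectedComponentsWithStats((q&(d>0)).astype(np.uint8))
        for i in range(1,k):
            if st[i,4]>8:
                Y=X[l==i].mean(0)
                if -.45<Y[1]<.4 and .35<Y[0]<.75: print(n,nm,st[i,4],ce[i].round(0),Y.round(4),"tub l,n",((Y-C0)@L).round(3),((Y-C0)@N).round(3))
E
python3 caps.py c1
```

```text
scene blue 92 [118. 147.] [ 0.6271 -0.2651  0.1063] tub l,n 0.001 0.08
top red 60 [329. 144.] [ 0.567  -0.1769  0.0179] tub l,n 0.068 -0.003
top blue 22 [363. 118.] [ 0.5887 -0.2276  0.2252] tub l,n 0.026 0.032
```

Red is out: the top view shows it at (329,144), z = 18 mm on the tub floor, well inside. Blue is still in the tray at tray (62,-21). Now carrying the tray back calmly.

Request:
carry_out:
  motion:
    - {"travel": [0,0,-0.006],"yaw": 0}
    - {"travel": [0.004,-0.001,-0.016],"yaw": 0}
    - {"travel": [0.012,-0.003,-0.026],"yaw": 0.5}
    - {"travel": [0.025,-0.006,-0.033],"yaw": 2}
    - {"travel": [0.042,-0.01,-0.037],"yaw": 4.5}
    - {"travel": [0.063,-0.015,-0.04],"yaw": 7.5}
    - {"travel": [0.087,-0.021,-0.04],"yaw": 11}
    - {"travel": [0.113,-0.027,-0.04],"yaw": 15}
    - {"travel": [0.14,-0.034,-0.04],"yaw": 19}
    - {"travel": [0.168,-0.041,-0.04],"yaw": 23}

```text
clock: 22.4
tool_pos: [0.6126, -0.1011, 0.2131]
ee_rot: [-3.135, -0.018, 0.876]
ft_force: [0.1, -0.4, -1.9]
finger_gap: 0.0117
finger_force: 30.0
```

```bash
python3 -c "
from h import *
go((.630,.263,.15),-87.4)"
```

```text
at [ 0.6126 -0.1011  0.2131] rot [-3.135 -0.018  0.876] closing dir -39.8 q [-0.28  0.49  1.57  0.02  1.08  0.41] | travel [ 0.2897 -0.2192  0.0698] yaw 47.6
```

Request:
carry_out:
  motion:
    - {"travel": [0.004,-0.003,0],"yaw": 0.5}
    - {"travel": [0.011,-0.008,0],"yaw": 1.8}
    - {"travel": [0.021,-0.016,0],"yaw": 3.5}
    - {"travel": [0.034,-0.026,0],"yaw": 5.5}
    - {"travel": [0.05,-0.038,0],"yaw": 8.2}
    - {"travel": [0.068,-0.051,0],"yaw": 11.2}
    - {"travel": [0.087,-0.066,0.002],"yaw": 14.4}
    - {"travel": [0.107,-0.081,0.004],"yaw": 17.6}
    - {"travel": [0.127,-0.096,0.006],"yaw": 20.8}
    - {"travel": [0.145,-0.11,0.008],"yaw": 24}

```text
clock: 23.4
tool_pos: [0.6204, 0.0803, 0.2081]
ee_rot: [-3.128, -0.014, 0.459]
ft_force: [-0.3, 0.5, -2.6]
finger_gap: 0.0118
finger_force: 30.0
```

Request:
carry_out:
  motion:
    - {"travel": [0,0,0],"yaw": 0}

```text
clock: 23.5
tool_pos: [0.6202, 0.0816, 0.2078]
ee_rot: [-3.127, -0.013, 0.462]
ft_force: [0.0, 0.8, -2.4]
finger_gap: 0.0122
finger_force: 30.0
```

```bash
python3 -c "
from h import *
go((.630,.263,.15),-87.4)"; python3 now.py s14 60 100 360 360 .07 26
```

```text
at [0.6202 0.0816 0.2078] rot [-3.127 -0.013  0.462] closing dir -63.5 q [0.02 0.5  1.57 0.02 1.07 1.12] | travel [ 0.0888 -0.1572  0.0613] yaw 23.9
n [0.543 0.257 0.799] tilt 36.9 lean 25 floor centre [0.5803 0.063  0.1724] size [0.16  0.161] ang 32.1 3689 6739
red 110 [ 86. 305.] [0.8628 0.0674 0.1025]
blue 2232 [ 89. 328.] [0.8762 0.0671 0.0467]
tray x [ 0.711  0.365 -0.601] y [-0.446  0.895  0.016] heading 27.2
red tray coords 0.2445 -0.1232
blue tray coords 0.2875 -0.1303
TCP l 0.2532 n 0.5721 z 0.2078 centre l 0.2252 n 0.5386 F [ 0.1 -0.3 -2.8] gap 0.0119
at [0.6203 0.0803 0.2078] rot [-3.128 -0.013  0.463] closing dir -63.4 q [0.02 0.5  1.57 0.02 1.07 1.11] | travel [-0.5935 -0.2025  0.2029] yaw 0
+x bottom edge l 0.2670 z 0.1195 closing 0
```

Request:
carry_out:
  motion:
    - {"travel": [0.003,-0.005,0],"yaw": 0.8}
    - {"travel": [0.008,-0.014,0.002],"yaw": 2.5}
    - {"travel": [0.016,-0.028,0.006],"yaw": 5}
    - {"travel": [0.026,-0.047,0.012],"yaw": 8}
    - {"travel": [0.038,-0.068,0.02],"yaw": 11}
    - {"travel": [0.051,-0.09,0.03],"yaw": 14}
    - {"travel": [0.063,-0.112,0.04],"yaw": 17}
    - {"travel": [0.074,-0.131,0.049],"yaw": 20}
    - {"travel": [0.083,-0.147,0.056],"yaw": 22.5}
    - {"travel": [0.089,-0.157,0.061],"yaw": 23.9}

```text
clock: 24.55
tool_pos: [0.6307, 0.2612, 0.1492]
ee_rot: [-3.124, -0.005, 0.042]
ft_force: [0.2, 0.7, -3.0]
finger_gap: 0.0119
finger_force: 30.0
```

```bash
sed -i 's/L=np.array(\[.284,.959,0\]);N=np.array(\[.959,-.284,0\])/L=np.array([.9989,.0471,0]);N=np.array([.0471,-.9989,0])/' now.py; python3 now.py s15 190 160 400 384 .03 3;python3 -c "
from h import *
go((.630,.263,.099),-87.4)"
```

```text
n [0.608 0.011 0.794] tilt 37.5 lean 1 floor centre [0.5864 0.26   0.1141] size [0.16 0.16] ang 3.0 3604 6150
blue 193 [264. 302.] [0.6443 0.2446 0.087 ]
tray x [ 0.793  0.043 -0.608] y [-0.041  0.999  0.018] heading 3.1
blue tray coords 0.0617 -0.0183
TCP l 0.6421 n -0.2323 z 0.1485 centre l 0.5980 n -0.2321 F [-0.5  1.5 -3.5] gap 0.0113
at [0.6305 0.2623 0.1485] rot [-3.123 -0.005  0.042] closing dir -87.6 q [0.29 0.63 1.48 0.02 1.02 1.81] | travel [-0.6415  0.2385  0.1411] yaw 0
+x bottom edge l 0.6579 z 0.0607 closing 0
at [0.6305 0.2623 0.1485] rot [-3.123 -0.005  0.042] closing dir -87.6 q [0.29 0.63 1.48 0.02 1.02 1.81] | travel [-0.0007  0.0002  0.0496] yaw -0.2
```

Over the original place at heading 3.1°, with blue at tray (62,-18). Now I'll lower the front edge to the bench, then draw the handle back and down to roll the tray flat.

Request:
carry_out:
  motion:
    - {"travel": [0,0,0.006],"yaw": 0}
    - {"travel": [0,0,0.016],"yaw": 0}
    - {"travel": [0,0,0.028],"yaw": 0}
    - {"travel": [0,0,0.038],"yaw": 0}
    - {"travel": [0,0,0.046],"yaw": 0}
    - {"travel": [0,0,0.052],"yaw": 0}
    - {"travel": [0,0,0.055],"yaw": 0}
    - {"travel": [0,0,0.056],"yaw": 0}
    - {"travel": [0,0,0.056],"yaw": 0}

```text
clock: 25.5
tool_pos: [0.6309, 0.2617, 0.0937]
ee_rot: [-3.123, -0.006, 0.044]
ft_force: [-0.2, -0.5, -3.3]
finger_gap: 0.012
finger_force: 30.0
```

Request:
carry_out:
  motion:
    - {"travel": [-0.004,0,0.003],"yaw": 0}
    - {"travel": [-0.01,0,0.005],"yaw": 0}
    - {"travel": [-0.017,0,0.007],"yaw": 0}
    - {"travel": [-0.024,0,0.009],"yaw": 0}
    - {"travel": [-0.031,0,0.011],"yaw": 0}
    - {"travel": [-0.035,0,0.013],"yaw": 0}
    - {"travel": [-0.035,0,0.013],"yaw": 0}

```text
clock: 26.2
tool_pos: [0.595, 0.2604, 0.0803]
ee_rot: [-3.123, -0.004, 0.044]
ft_force: [-1.8, 0.9, 5.5]
finger_gap: 0.012
finger_force: 30.0
```

```bash
python3 now.py s16 190 180 400 384 .004 3
```

```text
n [0.381 0.003 0.925] tilt 22.4 lean 0 floor centre [0.5679 0.2598 0.0369] size [0.16  0.161] ang 2.6 3606 5726
blue 165 [269. 318.] [0.632  0.2457 0.0255]
tray x [ 0.924  0.045 -0.38 ] y [-0.042  0.999  0.014] heading 2.8
blue tray coords 0.0629 -0.0169
TCP l 0.6068 n -0.2321 z 0.0804 centre l 0.5796 n -0.2328 F [-1.9  0.3  3.7] gap 0.0119
at [0.5952 0.2604 0.0804] rot [-3.123 -0.004  0.043] closing dir -87.5 q [0.3  0.67 1.63 0.02 0.84 1.82] | travel [-0.6063  0.2357  0.0735] yaw 0
+x bottom edge l 0.6513 z 0.0009 closing 0
```

The roll-down works: the lean is now 22.4°, the front edge is on the bench, and blue is held. Continuing to flat.

Request:
carry_out:
  motion:
    - {"travel": [-0.006,0,0.003],"yaw": 0}
    - {"travel": [-0.012,0,0.006],"yaw": 0}
    - {"travel": [-0.018,0,0.01],"yaw": 0}
    - {"travel": [-0.024,0,0.014],"yaw": 0}
    - {"travel": [-0.029,0,0.017],"yaw": 0}
    - {"travel": [-0.033,0,0.02],"yaw": 0}
    - {"travel": [-0.036,0,0.022],"yaw": 0}
    - {"travel": [-0.038,0,0.024],"yaw": 0}
    - {"travel": [-0.038,0,0.025],"yaw": 0}
    - {"travel": [-0.038,0,0.025],"yaw": 0}

```text
clock: 27.25
tool_pos: [0.5575, 0.2593, 0.0551]
ee_rot: [-3.123, -0.004, 0.043]
ft_force: [-3.2, 1.4, 2.7]
finger_gap: 0.0119
finger_force: 30.0
```

```bash
python3 now.py s17 190 180 400 384 .003 3
```

```text
n [ 0.005 -0.014  1.   ] tilt 0.8 lean -70 floor centre [0.5557 0.3199 0.0087] size [0.161 0.282] ang 3.1 3637 6043
red 2 [294. 265.] [0.5876 0.2512 0.1432]
blue 115 [273. 315.] [0.6211 0.2453 0.0212]
tray x [ 0.999  0.055 -0.004] y [-0.055  0.998  0.014] heading 3.1
red tray coords 0.0276 -0.0684
blue tray coords 0.0612 -0.0778
TCP l 0.5692 n -0.2327 z 0.0551 centre l 0.5701 n -0.2933 F [-1.8  1.5  3. ] gap 0.0118
at [0.5576 0.2592 0.0551] rot [-3.123 -0.005  0.043] closing dir -87.5 q [0.32 0.66 1.73 0.02 0.73 1.83] | travel [-0.5686  0.2357  0.0483] yaw 0
+x bottom edge l 0.6501 z 0.0023 closing 0
```

The tray is flat within 0.8°. Now releasing and withdrawing.

Request:
carry_out:
  hand: -1
  motion:
    - {"travel": [0,0,0.001],"yaw": 0}
    - {"travel": [0,0,0.001],"yaw": 0}
    - {"travel": [0,0,0.001],"yaw": 0}
    - {"travel": [0,0,0.001],"yaw": 0}
    - {"travel": [0,0,0.001],"yaw": 0}
    - {"travel": [0,0,0.001],"yaw": 0}
    - {"travel": [0,0,0.001],"yaw": 0}
    - {"travel": [0,0,0.001],"yaw": 0}

```text
clock: 28.1
tool_pos: [0.5581, 0.2591, 0.0542]
ee_rot: [-3.123, -0.006, 0.044]
ft_force: [-0.1, -0.3, 0.1]
finger_gap: 0.0703
finger_force: 0.0
```

Request:
carry_out:
  motion:
    - {"travel": [0,0,-0.01],"yaw": 0}
    - {"travel": [0,0,-0.03],"yaw": 0}
    - {"travel": [0,0,-0.06],"yaw": 0}
    - {"travel": [0,0,-0.1],"yaw": 0}
    - {"travel": [0,0,-0.14],"yaw": 0}
    - {"travel": [-0.04,0,-0.17],"yaw": 0}
    - {"travel": [-0.07,0,-0.19],"yaw": 0}
    - {"travel": [-0.07,0,-0.19],"yaw": 0}
    - {"travel": [-0.07,0,-0.19],"yaw": 0}

```text
clock: 29.0
tool_pos: [0.4873, 0.2528, 0.2449]
ee_rot: [-3.123, -0.008, 0.044]
ft_force: [0.2, 0.2, -0.9]
finger_gap: 0.0949
finger_force: 0.0
```

```bash
python3 now.py s18 240 235 375 370 .003 3; python3 caps.py c2; python3 -c "
import cv2
cv2.imwrite('pics/s18b.png',cv2.resize(cv2.imread('pics/s18.png'),(800,600)))"
```

```text
n [0.001 0.003 1.   ] tilt 0.2 lean 69 floor centre [0.5588 0.2587 0.0064] size [0.162 0.161] ang 2.4 4189 6676
blue 123 [273. 315.] [0.6215 0.2448 0.0206]
tray x [ 0.999  0.042 -0.001] y [-0.042  0.999 -0.002] heading 2.4
blue tray coords 0.0621 -0.0166
TCP l 0.4989 n -0.2294 z 0.2440 centre l 0.5703 n -0.2321 F [-0.4 -1.5 -0.5] gap 0.0952
at [0.4876 0.2526 0.244 ] rot [-3.123 -0.006  0.044] closing dir -87.5 q [0.35 0.35 1.72 0.02 1.07 1.87] | travel [-0.4997  0.2354  0.2365] yaw 0
+x bottom edge l 0.6503 z 0.0003 closing 0
scene blue 128 [273. 315.] [0.6212 0.2445 0.0204] tub l,n 0.488 -0.071
top red 62 [329. 144.] [ 0.5672 -0.177   0.0182] tub l,n 0.068 -0.003
top blue 70 [186. 129.] [0.6207 0.2456 0.0193] tub l,n 0.489 -0.072
```

View pics/s18b.png

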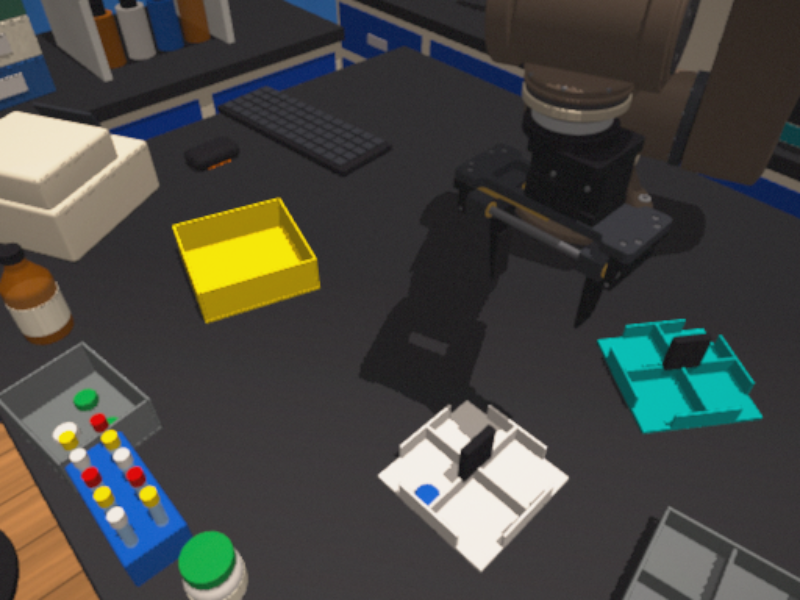

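The white tray stands flat at (473,485), tilt 0.2° and 5 mm from where it started. Blue is in it at (427,494), and red is in the tub, seen from the top at (329,144). The gripper is clear and open, so I'm handing in.

```bash
python3 -c "
from h import *
print(manip.close_job())"
```

```text
the job is handed in; nothing more can be done
None
```

The job is handed in at about 29 s: the red cap is in the yellow tub, the blue cap is still in the tray, and the tray is flat about 5 mm from where it stood and released; but my first grip slipped mid-task and the tray dropped against the tub rim (no cap lost), and red came out after a sharp sideways jerk of the leaning tray because the tool itself could not tilt.

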